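Hold the hanging strap in the lantern's crown slot for pinning

TASK

Take from the rack the brass hanging strap that fits the slot in the lantern's crown plate snugly, leaving the other straps in the rack, lower it upright, pin hole first, through the slot without forcing or wedging it, and finish holding it there in the gripper: the pin hole fully clear below the crown plate but no more than about 15 mm below it, so that a colleague can push the cross pin in. Do not let go of it (nothing else keeps it from falling through), and do not shove the lantern about or disturb the other things on the bench.

Things in the scene. Friction and masses are not known exactly. Their poses are not given: they have to be found in the camera images.
- lantern: lantern, 150 by 150 mm, dark steel frame without panes, loose on the bench, about 2.5 kg. Top frame at 128 mm height; thin bars rise from its corners to a level brass crown plate, 60 mm (x) by 84 mm (y), 6 mm thick, top face 175 mm above the bench. Open inside but for a lamp holder 62 mm high in the middle of its floor. Origin: centre of its underside
- crown_slot (a point): centre of the slot in the crown plate, on the plate's top face (the underside is 6 mm lower). The slot goes right through, with straight vertical sides, 28 mm long (along y) and 12 mm wide (along x); same axes as the lantern
- rack: light wooden block, 70 mm (x) by 230 mm (y), 57 mm high, fixed to the bench, with three vertical pockets in a row along y, 75 mm apart, each 13 mm (x) by 36 mm (y) and 45 mm deep (floor 12 mm above the bench), a strap in each, in any order. Origin: centre of its underside
- strap_narrow: plain brass flat bar, 20 mm wide (y), 10 mm thick (x), 130 mm long (z), no head or shoulder, upright in a rack pocket (45 mm of it inside, maybe slightly askew). 7 mm pin hole through the thickness 14 mm above the foot, 10 mm hole 14 mm below the top; the lowest 4 mm are 3 mm slimmer both ways. Origin: centre of its foot. The narrowest of the three; about 0.21 kg
- strap_middle: plain brass flat bar, 26 mm wide (y), 10 mm thick (x), 130 mm long (z), no head or shoulder, upright in a rack pocket (45 mm of it inside, maybe slightly askew). 7 mm pin hole through the thickness 14 mm above the foot, 10 mm hole 14 mm below the top; the lowest 4 mm are 3 mm slimmer both ways. Origin: centre of its foot. The middle size: the one that fits the slot with 2 mm to spare each way; about 0.27 kg
- strap_wide: plain brass flat bar, 32 mm wide (y), 10 mm thick (x), 130 mm long (z), no head or shoulder, upright in a rack pocket (45 mm of it inside, maybe slightly askew). 7 mm pin hole through the thickness 14 mm above the foot, 10 mm hole 14 mm below the top; the lowest 4 mm are 3 mm slimmer both ways. Origin: centre of its foot. The widest of the three; about 0.34 kg
- strap_middle_pinhole (a point): centre of the cross-pin hole (7 mm) of the middle strap, 14 mm above its foot; same axes as the strap
- screwdriver: screwdriver with a wooden handle, 170 mm long, lying on the bench; to be left alone
- flux_tin: flat round aluminium tin, 60 mm across, 26 mm high; to be left alone
- solder_spool: small black spool of solder, 58 mm across, 38 mm high; to be left alone
- hammer: hammer, 220 mm long, lying at the back; to be left alone
- lampholder: brass lamp holder, 40 mm across, 58 mm high, standing; to be left alone
- jar: open glass jar, 72 mm across, 75 mm high; to be left alone
- pin_tray: small tin tray with cross pins, 110 by 75 mm, 18 mm high, near the robot on its right; to be left alone
Mind the look-alikes: they are no part of the job. Leave any blue or green look-alike of the strap_middle alone. What is shaped like the rack but turquoise is not meant.

How it is judged (in metres and radians):
On the way, in this order (a step that is already met when the one before it is completed fails the run):
1. the right strap is held in the gripper, lifted clear of the rack (z of strap_middle in the frame of rack above 0.06 m and contact force between strap_middle and the fingers above 2 N), for 0.1 s.
2. its foot enters the crown slot from above, held in the gripper (z of strap_middle in the frame of crown_slot between -0.05 and -0.001 m and x of strap_middle_pinhole in the frame of crown_slot between -0.007 and 0.007 m and y of strap_middle_pinhole in the frame of crown_slot between -0.005 and 0.005 m and contact force between strap_middle and the fingers above 2 N), for 0.05 s.
At the end, for the whole second after the job is handed in: The middle strap is held still by the fingers in the crown slot, within 7 degrees of upright, its pin hole's centre 9.2 to 26.5 mm below the plate's top face, pressing on the lantern with under 15 N; the lantern is within 25 mm and the other straps within 30 mm of where they were (z of strap_middle_pinhole in the frame of crown_slot between -0.0265 and -0.0092 m and x of strap_middle_pinhole in the frame of crown_slot between -0.007 and 0.007 m and y of strap_middle_pinhole in the frame of crown_slot between -0.005 and 0.005 m and angle between strap_middle's own z axis and vertical below 0.12 rad and angle between the y axis of strap_middle and the y axis of lantern, either way round below 0.15 rad and contact force between strap_middle and the fingers above 2 N and linear speed of strap_middle below 0.02 m/s and contact force between strap_middle and lantern below 15 N and distance of lantern from where it was at the start of the episode below 0.025 m and angle between lantern's own z axis and vertical below 0.05 rad and distance of each of strap_narrow, strap_wide from where it was at the start of the episode below 0.03 m); the arm keeps its last pose, push and grip.
It fails at once if the lantern is shoved more than 25 mm or tipped (distance of lantern from where it was at the start of the episode above 0.025 m or angle between lantern's own z axis and vertical above 0.1 rad).
It fails at once if the strap is forced against the lantern (over 50 N) (contact force between strap_middle and lantern above 50 N).
It fails at once if a wrong strap is taken from its place (moved 30 mm) (distance of any of strap_narrow, strap_wide from where it was at the start of the episode above 0.03 m).
It fails at once if another thing on the bench is moved more than 30 mm (distance of any of screwdriver, flux_tin, solder_spool, hammer, lampholder, jar, pin_tray from where it was at the start of the episode above 0.03 m).
It also fails if it takes over 42 s, if anything falls off the work surface, if the arm or the gripper's body presses on something with over 40 N, if the wrist force passes 120 N, or if a joint passes its speed limit or range.

ROBOT

A 6-joint arm with a two-finger parallel gripper is mounted at the origin on the work surface. World frame = base frame: x ahead of the robot, y to its left, z up, the work surface at z = 0. Lengths are in mm, angles in rad, forces in N, time in s.
With the tool pointing down it reaches from about 300 to 775 mm from the base axis. Payload 14.6 kg.
Tool frame: the origin (TCP) lies between the finger pads; the fingertips stand 19 mm ahead of it and the grasp point (between the pads) is the TCP; z points along the fingers, y is the line along which they close (so a half turn about z gives the same grasp; the last joint's range is limited). The gripper opens to 94 mm and grips with 3 to 60 N. Pads are 16 mm wide; open, the fingers measure 119 mm over their backs; the gripper's body (75 mm by 177 mm) begins 78 mm behind the grasp point.
Start: joints at [-1.304, 0.3, 1.521, -0, 1.321, -0.067], TCP at [180.192, -519.635, 224.446] pointing down, gripper open.
Joint ranges: [-3.03, 3.03], [-0.79, 2.21], [0.23, 2.52], [-1.04, 4.18], [0, 3.07], [-2.55, 2.55]. Speed limits (rad/s): [2.22, 2.22, 2.57, 3.14, 3.14, 3.14].

INTERFACE

Orientations are given as [roll, pitch, yaw] about the fixed x, y, z axes, in that order (R = Rz(yaw) Ry(pitch) Rx(roll)).
In Python, from cell import monitor, imaging, job, find_in, trace gives the robot as it stands. The module is installed in compiled form; this text tells all that it offers.
- The arm moves only by the tool arm_command, never from a script. Its argument "steps" is a list of rows, each a list of 5 numbers: the opening, from 0 (shut) to 1 (fully open), then the shift along the tool's x, y, z in mm, then the turn about the tool's z in degrees. In form: [[gripper, dx, dy, dz, turn], ...]. A call has 1 to 20 rows; each row is the pose to reach, as a shift and turn from the pose commanded when the call began, along the tool's axes at that moment; what a row does not reach only later rows make up. A row lasts 1/8 s, in which the tool goes at most 62.5 mm and 10.7 degrees, less where a joint would pass 70% of its speed; a pose out of reach is approached as far as the arm can. A call with a gripper value outside its range is refused whole. The fingers move at their own pace and stop on an object; "force" is the grip in N (left out, the last holds). Time passes only in rows, so rows that repeat a pose let the fingers close. It gives the time, the measured TCP pose, the force, the opening and the grip force at its end, in the units of the state.
- monitor.read_state(): the state, without advancing time (a new reading comes with each control period).
- imaging.camera(name): name is "scene" or "top" or "wrist"; returns a dict with "img" (384x512x3 uint8, red, green, blue), "mtx" (3x3 intrinsics, pixels), "view" (4x4, takes a point from world to camera coordinates). Camera axes: x right, y down, z forward; pixel columns grow to the right and rows downward; lengths in mm; the calibration is good to about 2 mm. A picture is of the moment at which its call begins. There is no depth.
- job.sign_off(): hands the job in; it is judged then, once.
Trained networks look in a picture, given as the dict that the camera call returned (one of the last four; its "shot" number tells which), for a name from the list of things; names that differ only in an ending like _2 or _b are one class to them, and where a whole thing is asked for, a point or a joint stands for the part that bears it (a point fixed in the world has none). Each returns a list of dicts, best first, with "p" (0 to 1); they miss things now and then, are a little off and sometimes report something else, mostly with a low value. They report only what shows in the picture. A call takes as long as a camera call. They do not tell look-alikes from the thing itself.
- find_in(picture, target): "rect" ([centre column, centre row, width, height] in pixels, round what is visible of it).
- trace(picture, target): "region" (384x512 bool, what is visible of it) and "rect" ([centre column, centre row, width, height] in pixels, round what is visible of it).
The state is a dict: "clock": time; "joints": joint angles; "qd": joint speeds; "effort": joint torques, N m; "eef_pos": TCP position; "eef_rot": TCP orientation; "wrist_force": force on the tool from outside, world axes, zero at the start; "moment": the same for the moment, N m; "finger_gap": finger opening in mm; "finger_force": force on a finger pad.
Only numpy, scipy, OpenCV 4.12 (cv2) and the standard library are available. Lean on these libraries where they do the work, as an engineer would, in place of code of your own. Each camera call takes 0.05 s, during which the arm holds its last target. There are 200 camera calls.

## Working session

There is one attempt and no reset: what is moved stays moved. The work goes in short steps, Python scripts to look and compute and a tool call to move; the robot and the scene stay as the last step left them, time stands still between calls to the robot, and variables do not carry over. Pictures are saved under pics/ and viewed, at most 10 in all, crops included, and the job is handed in when it is done.

Besides the shell and the picture viewer there is one more tool, called after ">>>" as name(argument=value, ...) on one line, values as JSON. arm_command: Moves the arm, as the interface text tells. Its arguments: {"type":"object","properties":{"steps":{"type":"array","items":{"type":"array","items":{"type":"number"}}},"force":{"type":"number"}},"required":["steps"]}

```bash
mkdir -p pics; python3 - <<'E'
from cell import monitor, imaging, job, find_in, trace
import cv2, numpy as np
s=monitor.read_state(); print({k:np.round(v,3).tolist() for k,v in s.items()})
ims=[]
for n in ["scene","top"]:
    p=imaging.camera(n); ims.append(p["img"]); np.savez(f"{n}.npz",img=p["img"],mtx=p["mtx"],view=p["view"])
    for t in ["rack","lantern","crown_slot","strap_middle","strap_narrow","strap_wide"]:
        print(n,t,[(round(d["p"],2),np.round(d["rect"]).tolist()) for d in find_in(p,t)][:4])
    print(np.round(p["mtx"],1).tolist(), np.round(p["view"],3).tolist())
    cv2.imwrite(f"pics/{n}0.png",cv2.resize(p["img"][:,:,::-1],(800,600),interpolation=cv2.INTER_CUBIC))
E
```

```text
{'clock': 0.0, 'joints': [-1.304, 0.3, 1.522, -0.0, 1.321, -0.067], 'qd': [0.001, -0.0, -0.001, 0.001, 0.001, -0.001], 'effort': [-0.004, -53.182, -35.273, 0.071, 0.024, -0.0], 'eef_pos': [180.124, -519.408, 223.881], 'eef_rot': [-3.14, -0.0, 0.334], 'wrist_force': [0.293, 0.367, -0.495], 'moment': [0.014, -0.021, 0.046], 'finger_force': 0.0, 'finger_gap': 93.806}
scene rack [(0.86, [356.0, 231.0, 102.0, 61.0]), (0.58, [351.0, 140.0, 90.0, 36.0])]
scene lantern [(0.96, [178.0, 228.0, 76.0, 93.0])]
scene crown_slot [(0.62, [175.0, 230.0, 79.0, 95.0])]
scene strap_middle [(0.98, [352.0, 262.0, 19.0, 35.0]), (0.69, [358.0, 213.0, 20.0, 26.0]), (0.64, [377.0, 179.0, 21.0, 31.0]), (0.62, [258.0, 300.0, 29.0, 35.0])]
scene strap_narrow [(0.59, [390.0, 201.0, 16.0, 25.0])]
scene strap_wide [(0.7, [330.0, 223.0, 19.0, 26.0]), (0.27, [258.0, 300.0, 24.0, 36.0])]
[[439.1, 0.0, 262.9], [0.0, 439.1, 189.7], [0.0, 0.0, 1.0]] [[0.037, 0.999, -0.008, -15.799], [0.812, -0.035, -0.583, -328.52], [-0.582, 0.015, -0.813, 1403.136], [0.0, 0.0, 0.0, 1.0]]
top rack [(0.81, [149.0, 299.0, 99.0, 31.0]), (0.72, [168.0, 183.0, 100.0, 54.0])]
top lantern [(0.85, [343.0, 175.0, 85.0, 77.0])]
top crown_slot [(0.82, [344.0, 176.0, 80.0, 79.0])]
top strap_middle [(0.59, [136.0, 224.0, 27.0, 11.0]), (0.58, [177.0, 132.0, 18.0, 21.0]), (0.52, [163.0, 172.0, 20.0, 12.0])]
top strap_narrow [(0.67, [132.0, 182.0, 22.0, 14.0])]
top strap_wide [(0.65, [261.0, 248.0, 16.0, 61.0]), (0.54, [194.0, 167.0, 22.0, 11.0])]
[[420.3, 0.0, 261.4], [0.0, 420.3, 189.3], [0.0, 0.0, 1.0]] [[0.008, -1.0, 0.027, -15.274], [-0.988, -0.012, -0.153, 525.045], [0.154, -0.026, -0.988, 997.525], [0.0, 0.0, 0.0, 1.0]]
```

View pics/scene0.png

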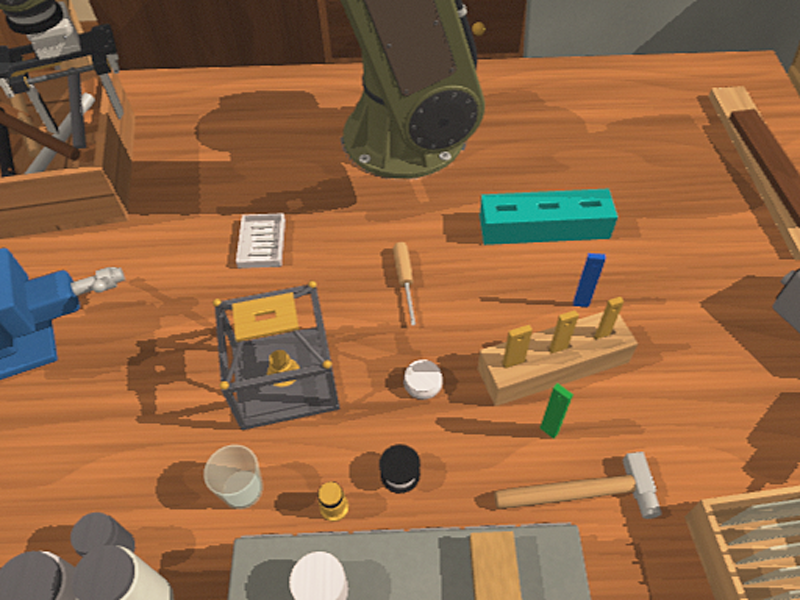

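View pics/top0.png

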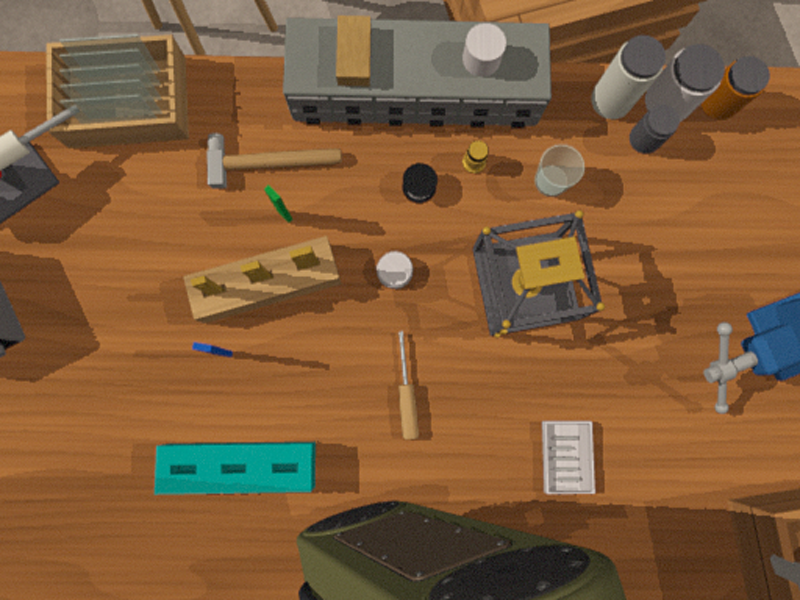

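The scene shows the wooden rack with three brass straps at (517,345), (565,330) and (611,317) of the 800x600 picture, apparently wide, middle, narrow from left to right. The lantern is at (275,355), with its slot at about (550,262) in the top view. I'll crop these to measure them.

```bash
python3 - <<'E'
import cv2, numpy as np
s=np.load("scene.npz")["img"]; t=np.load("top.npz")["img"]
a=cv2.resize(s[185:265,300:415],None,fx=3.47,fy=3.47,interpolation=cv2.INTER_CUBIC)   # scale 3.47
b=cv2.resize(t[145:210,110:225],None,fx=3.47,fy=3.47,interpolation=cv2.INTER_CUBIC)
c=cv2.resize(s[180:240,130:220],None,fx=4.4,fy=4.4,interpolation=cv2.INTER_CUBIC)
d=cv2.resize(t[140:200,315:390],None,fx=4.4,fy=4.4,interpolation=cv2.INTER_CUBIC)
im=np.zeros((600,800,3),np.uint8)
for i,(q,y,x) in enumerate([(a,0,0),(b,0,400),(c,300,0),(d,300,400)]): 
    q=q[:300,:400]; im[y:y+q.shape[0],x:x+q.shape[1]]=q
cv2.imwrite("pics/crop1.png",im[:,:,::-1])
E
```

```text
(no output)
```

View pics/crop1.png

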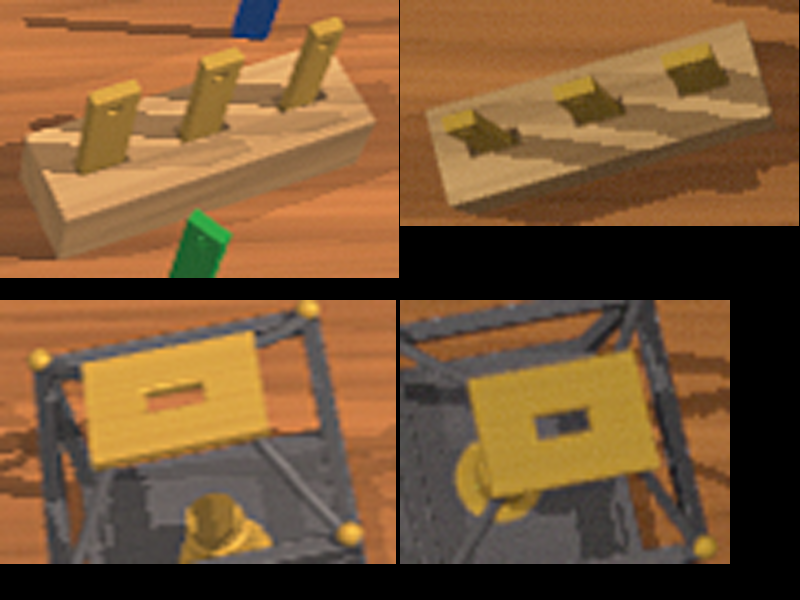

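The top faces measure about 50, 40 and 34 px. So the wide strap is at −y, the middle one in the centre and the narrow one at +y. Next I convert these to world coordinates.

```bash
cat > h.py <<'E'
import numpy as np
def ray(px,z,K,V):
    """pixels (N,2) -> world points on plane z"""
    px=np.atleast_2d(np.asarray(px,float)); R=V[:3,:3]; c=-R.T@V[:3,3]
    d=(np.linalg.inv(K)@np.c_[px,np.ones(len(px))].T).T@R
    return c+d*((z-c[2])/d[:,2])[:,None]
def proj(P,K,V):
    q=(V[:3,:3]@np.atleast_2d(P).T).T+V[:3,3]; q=q@K.T; return q[:,:2]/q[:,2:]
E
python3 - <<'E'
import numpy as np, h
T=np.load("top.npz"); S=np.load("scene.npz")
def f(n,pts,z,o,sc,cam):
    p=np.array(pts,float); p=(p-o[0])/sc+o[1]
    w=h.ray(p,z,cam["mtx"],cam["view"])[:,:2]; print(n,w.round(0).tolist(),"mean",w.mean(0).round(1),"sides",np.linalg.norm(w-np.roll(w,-1,0),axis=1).round(0),
     "ang",np.degrees(np.arctan2(*(w-np.roll(w,-1,0)).T[::-1])).round(1))
b=((400,0),(110,145)); d=((400,300),(315,140)); a=((0,0),(300,185)); c=((0,300),(130,180))
f("rackT",[(427,108),(743,22),(770,115),(450,206)],57,b,3.47,T)
f("rackS",[(22,138),(325,50),(375,122),(65,221)],57,a,3.47,S)
f("plateT",[(469,383),(634,350),(658,468),(493,497)],175,d,4.4,T)
f("plateS",[(83,366),(252,332),(271,428),(95,467)],175,c,4.4,S)
f("slotT",[(535,415),(590,405),(590,430),(538,441)],175,d,4.4,T)
f("slotS",[(143,390),(203,382),(206,403),(150,412)],175,c,4.4,S)
f("midS",[(200,59),(236,47),(244,56),(206,71)],142,a,3.47,S)
f("midT",[(555,88),(590,76),(596,88),(560,99)],142,b,3.47,T)
f("wideS",[(90,92),(134,79),(141,88),(95,102)],142,a,3.47,S)
f("narS",[(314,23),(338,17),(343,27),(318,37)],142,a,3.47,S)
E
```

```text
rackT [[551.0, 338.0], [616.0, 120.0], [549.0, 100.0], [482.0, 318.0]] mean [549.4 219.1] sides [227.  70. 229.  71.] ang [ 106.5   17.2  -73.1 -163.9]
rackS [[552.0, 98.0], [489.0, 319.0], [549.0, 341.0], [616.0, 121.0]] mean [551.4 219.7] sides [229.  64. 230.  68.] ang [ -74.  -160.4  106.9   19. ]
plateT [[573.0, -157.0], [591.0, -240.0], [532.0, -250.0], [516.0, -168.0]] mean [ 553.1 -203.9] sides [85. 60. 84. 58.] ang [ 102.2    9.6  -79.3 -169.3]
plateS [[534.0, -249.0], [517.0, -167.0], [574.0, -154.0], [592.0, -236.0]] mean [ 554.1 -201.5] sides [83. 59. 84. 60.] ang [ -78.2 -167.5  102.7   11.9]
slotT [[558.0, -190.0], [563.0, -217.0], [550.0, -217.0], [544.0, -191.0]] mean [ 553.8 -203.8] sides [28. 13. 27. 13.] ang [ 101.1   -1.6  -77.3 -174.8]
slotS [[549.0, -218.0], [546.0, -189.0], [558.0, -187.0], [562.0, -213.0]] mean [ 553.8 -201.6] sides [29. 13. 27. 14.] ang [ -83.1 -169.    98.7   19.5]
midS [[549.0, 206.0], [541.0, 231.0], [548.0, 235.0], [558.0, 209.0]] mean [548.9 220. ] sides [26.  8. 28. 10.] ang [ -71.4 -151.6  111.7   13.9]
midT [[549.0, 231.0], [557.0, 209.0], [550.0, 204.0], [542.0, 227.0]] mean [549.7 217.6] sides [23.  9. 24.  8.] ang [ 110.3   28.1  -71.7 -153.8]
wideS [[571.0, 133.0], [562.0, 162.0], [569.0, 166.0], [578.0, 136.0]] mean [570.2 149.2] sides [30.  8. 32.  8.] ang [ -73.5 -153.4  106.9   16.5]
narS [[524.0, 284.0], [520.0, 301.0], [528.0, 302.0], [535.0, 285.0]] mean [526.8 293.1] sides [17.  8. 19. 11.] ang [ -76.1 -169.3  111.9    1.5]
```

>>> arm_command(steps=[[1,10,-10,-40,-5],[1,591,-577,-56,-87.6],[1,591,-577,-56,-87.6],[1,591,-577,-56,-87.6],[1,591,-577,-56,-87.6],[1,591,-577,-56,-87.6],[1,591,-577,-56,-87.6],[1,591,-577,-56,-87.6],[1,591,-577,-56,-87.6],[1,591,-577,-56,-87.6],[1,591,-577,-56,-87.6],[1,591,-577,-56,-87.6],[1,591,-577,-56,-87.6],[1,591,-577,-56,-87.6],[1,591,-577,-56,-87.6],[1,591,-577,-56,-87.6],[1,591,-577,-56,-87.6],[1,591,-577,-56,-87.6]], force=20)

```text
clock: 2.95
eef_pos: [549.5, 218.3, 281.1]
eef_rot: [3.141, -0.0, 1.862]
wrist_force: [-0.5, -0.4, 0.1]
finger_gap: 94.0
finger_force: 0.0
```

```bash
python3 - <<'E'
from cell import monitor, imaging, trace
import cv2, numpy as np
s=monitor.read_state(); print(s["clock"],np.round(s["eef_pos"],1),np.round(s["eef_rot"],4))
p=imaging.camera("wrist"); np.savez("wrist1.npz",img=p["img"],mtx=p["mtx"],view=p["view"])
print(np.round(p["mtx"],1).tolist(), np.round(p["view"],3).tolist())
for t in ["strap_middle","strap_wide","strap_narrow"]:
    print(t,[(round(d["p"],2),np.round(d["rect"]).tolist()) for d in trace(p,t)][:4])
cv2.imwrite("pics/w1.png",cv2.resize(p["img"][:,:,::-1],(800,600),interpolation=cv2.INTER_CUBIC))
E
```

```text
2.95 [549.5 218.3 281.1] [ 3.1407 -0.      1.8615]
[[285.4, 0.0, 255.5], [0.0, 285.4, 195.0], [0.0, 0.0, 1.0]] [[0.958, 0.287, 0.001, -589.742], [0.279, -0.931, 0.235, 11.696], [0.068, -0.225, -0.972, 456.193], [0.0, 0.0, 0.0, 1.0]]
strap_middle [(0.83, [257.0, 184.0, 8.0, 36.0]), (0.78, [181.0, 100.0, 34.0, 32.0]), (0.75, [328.0, 215.0, 36.0, 31.0])]
strap_wide [(0.81, [258.0, 242.0, 8.0, 52.0]), (0.69, [104.0, 268.0, 24.0, 14.0])]
strap_narrow [(0.46, [255.0, 118.0, 6.0, 21.0])]
```

View pics/w1.png

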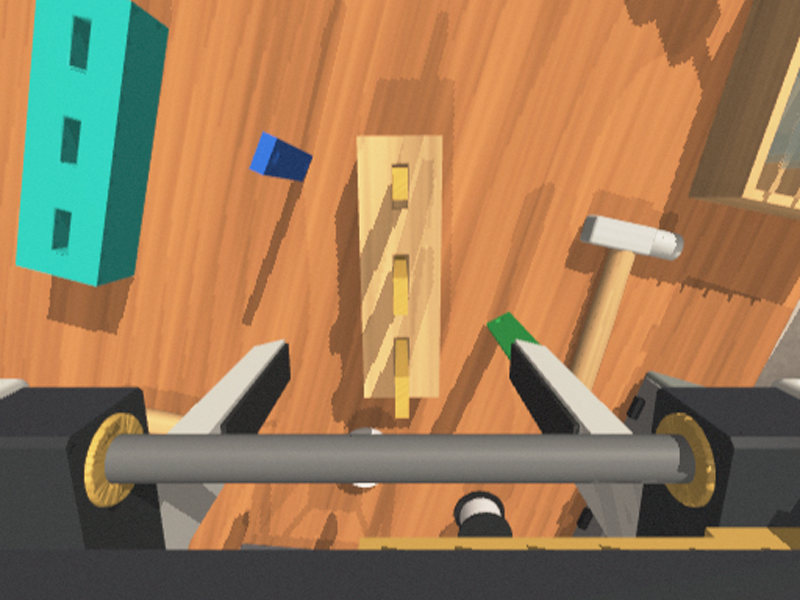

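The wrist view shows the rack lined up with the tool and the middle strap at (400,286), centred between the fingers. A green look-alike stands near the right finger at (510,330), so I'll narrow the gripper before descending.

>>> arm_command(steps=[[0.4,0,0,30,0],[0.4,0,0,60,0],[0.4,0,0,60,0],[0.4,0,0,60,0]])

```text
clock: 3.65
eef_pos: [550.0, 219.2, 221.9]
eef_rot: [3.14, -0.0, 1.863]
wrist_force: [0.6, -0.7, -0.0]
finger_gap: 57.6
finger_force: 0.0
```

```bash
python3 - <<'E'
from cell import monitor, imaging, trace
import cv2, numpy as np, h
s=monitor.read_state(); print(s["clock"],np.round(s["eef_pos"],1),s["finger_gap"])
p=imaging.camera("wrist"); np.savez("wrist2.npz",img=p["img"],mtx=p["mtx"],view=p["view"])
print("tcp axis proj at z142",h.proj([[*s["eef_pos"][:2],142]],p["mtx"],p["view"])/512*800, "strap est",h.proj([[549.3,218.8,142]],p["mtx"],p["view"])/512*800)
cv2.imwrite("pics/w2.png",cv2.resize(p["img"][:,:,::-1],(800,600),interpolation=cv2.INTER_CUBIC))
E
```

```text
3.65 [550.  219.2 221.9] 57.56339747922844
tcp axis proj at z142 [[398.1046323  320.80724113]] strap est [[396.76292027 321.19001681]]
```

View pics/w2.png

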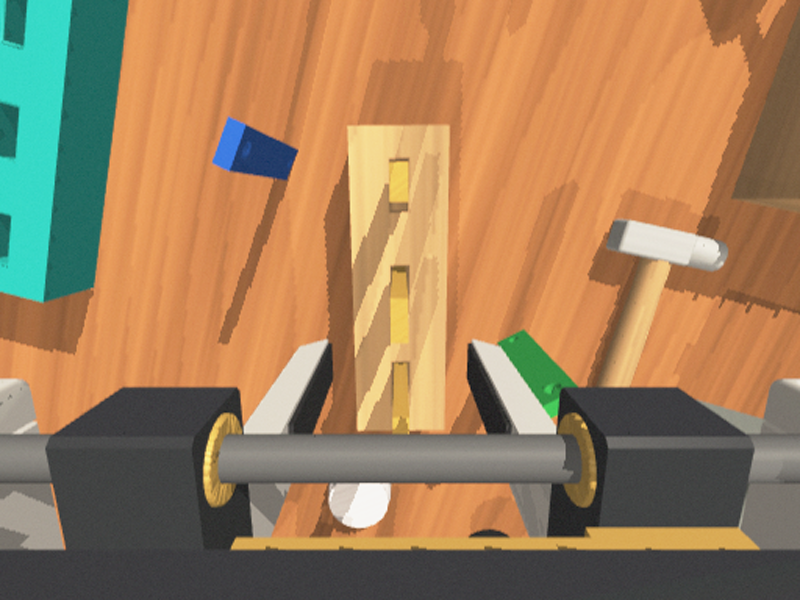

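The middle strap's top spans rows 300–347 around column 400, and the TCP projects to (398,321), so it is centred. I go down and grip.

>>> arm_command(steps=[[0.4,0,0,40,0],[0.4,0,0,80,0],[0.4,0,0,105,0],[0.4,0,0,110,0],[0.4,0,0,110,0],[0,0,0,110,0],[0,0,0,110,0],[0,0,0,110,0],[0,0,0,110,0],[0,0,0,110,0],[0,0,0,110,0],[0,0,0,110,0]], force=25)

```text
clock: 5.2
eef_pos: [549.7, 219.2, 110.8]
eef_rot: [3.141, -0.0, 1.863]
wrist_force: [-0.4, -0.4, 5.3]
finger_gap: 9.7
finger_force: 25.0
```

>>> arm_command(steps=[[0,0,0,-15,0],[0,0,0,-40,0],[0,0,0,-80,0],[0,0,0,-130,0],[0,0,0,-175,0],[0,0,0,-200,0],[0,0,0,-200,0],[0,0,0,-200,0]], force=35)

```text
clock: 6.2
eef_pos: [549.1, 219.0, 308.9]
eef_rot: [-3.139, 0.0, 1.863]
wrist_force: [0.4, 0.1, -3.6]
finger_gap: 10.0
finger_force: 35.0
```

```bash
cat > look.py <<'E'
from cell import monitor, imaging, trace
import cv2, numpy as np, sys, h
tag=sys.argv[1]; s=monitor.read_state()
print(round(s["clock"],2),np.round(s["eef_pos"],1),np.round(s["eef_rot"],4),np.round(s["wrist_force"],1),round(s["finger_gap"],2),s["finger_force"])
out=[]
for n in ["scene","top"]:
    p=imaging.camera(n); np.savez(f"{n}_{tag}.npz",img=p["img"],mtx=p["mtx"],view=p["view"])
    e=s["eef_pos"]; q=h.proj([[e[0],e[1],e[2]-98.8],[e[0],e[1],e[2]]],p["mtx"],p["view"]); print(n,"foot,tcp px",q.round(1).tolist())
    for d in trace(p,"strap_middle")[:4]: print(round(d["p"],2),np.round(d["rect"],1).tolist())
    u,v=np.clip(q[0].astype(int),[45,55],[466,328]); c=p["img"][v-55:v+55,u-36:u+36]; out.append(cv2.resize(c,(392,600),interpolation=cv2.INTER_CUBIC)); print("crop origin",u-36,v-55,"scale 5.45")
cv2.imwrite(f"pics/{tag}.png",np.hstack(out)[:,:,::-1])
E
python3 look.py lift
```

```text
6.2 [549.1 219.  308.9] [-3.1392e+00  1.0000e-04  1.8627e+00] [ 0.4  0.1 -3.6] 9.98 34.99817669391632
scene foot,tcp px [[369.2, 183.6], [379.0, 152.7]]
0.96 [353.9, 263.4, 21.5, 36.6]
0.89 [372.4, 162.9, 19.6, 46.8]
0.68 [377.6, 179.2, 20.1, 30.5]
crop origin 333 128 scale 5.45
top foot,tcp px [[152.9, 164.0], [140.6, 152.5]]
0.5 [178.1, 131.3, 20.2, 22.7]
crop origin 116 109 scale 5.45
```

View pics/lift.png

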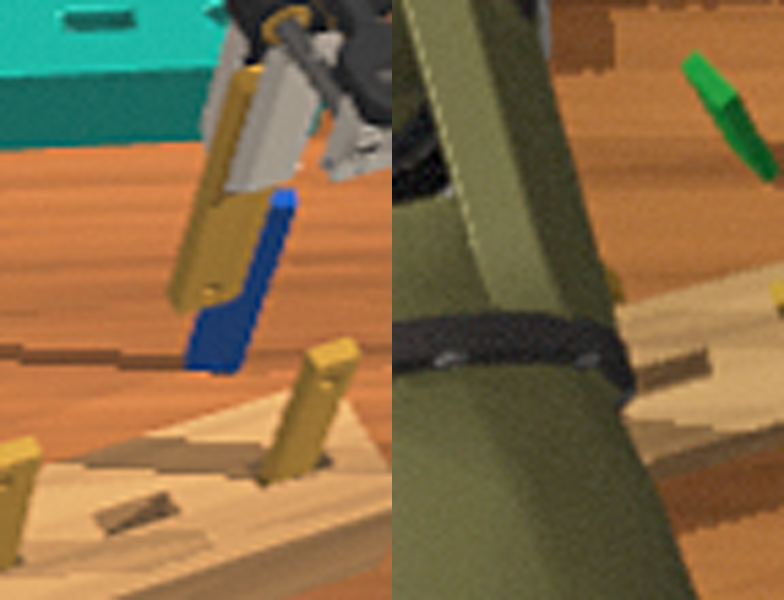

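Only the middle strap is lifted: its pocket is empty and the narrow and wide ones are still in place. The foot is at crop (205,303), as predicted. I carry it over the lantern.

>>> arm_command(steps=[[0,-15,-4,0,0],[0,-50,-14,0,0.5],[0,-95,-27,0,1],[0,-145,-42,0,2],[0,-195,-56,0,2.5],[0,-245,-71,0,3],[0,-295,-85,0,3.5],[0,-340,-98,0,4],[0,-375,-108,0,4.5],[0,-398,-115,5,4.7],[0,-405.5,-117.2,12,4.7],[0,-405.5,-117.2,18,4.7],[0,-405.5,-117.2,18,4.7],[0,-405.5,-117.2,18,4.7]])

```text
clock: 8.15
eef_pos: [554.1, -202.2, 292.8]
eef_rot: [3.141, 0.0, 1.782]
wrist_force: [-0.4, 0.5, -2.7]
finger_gap: 9.9
finger_force: 35.0
```

```bash
python3 look.py over
```

```text
8.15 [ 554.1 -202.2  292.8] [3.1412e+00 2.0000e-04 1.7817e+00] [-0.4  0.5 -2.7] 9.92 34.99824285507202
scene foot,tcp px [[167.9, 197.1], [158.4, 167.7]]
0.88 [377.1, 178.0, 18.3, 34.8]
0.69 [355.6, 263.5, 19.9, 31.6]
0.6 [162.5, 186.7, 17.0, 26.5]
crop origin 131 142 scale 5.45
top foot,tcp px [[353.5, 165.9], [366.2, 155.1]]
0.57 [136.3, 223.3, 23.7, 10.7]
0.56 [179.7, 131.1, 20.0, 21.4]
crop origin 317 110 scale 5.45
```

View pics/over.png

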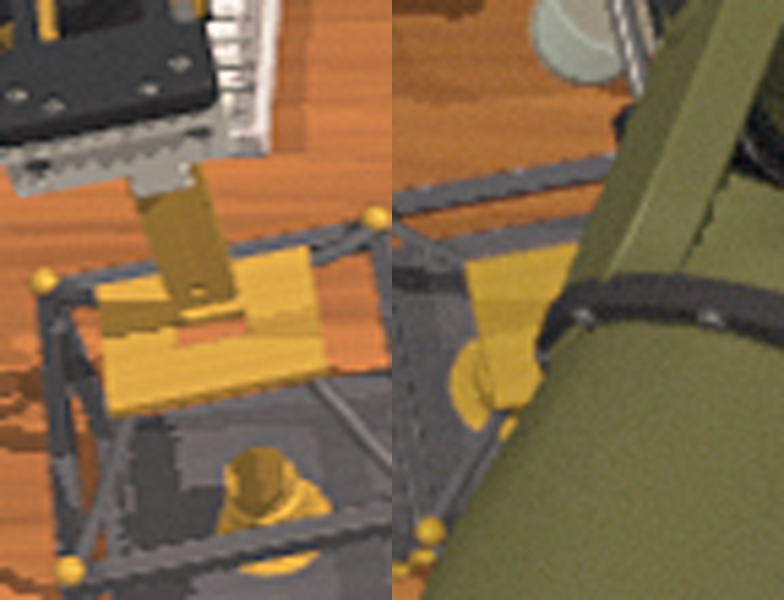

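The strap hangs over the crown plate, with its foot edge near (208,303) and the slot at (176–246, 325–345) in the left crop. I fit the strap's edges and the slot against the model numerically, in the same camera so that calibration errors cancel.

```bash
python3 - <<'E'
import numpy as np, cv2, h
from scipy.optimize import least_squares
D=np.load("scene_over.npz"); I=D["img"]; K,V=D["mtx"],D["view"]
D0=np.load("scene.npz")["img"]
hsv=cv2.cvtColor(I,cv2.COLOR_RGB2HSV)
for r in range(176,202): print(r," ".join("%3d/%3d"%(hsv[r,c,0],hsv[r,c,2]) for c in range(153,180)))
# plate quad in initial image: bright-brass mask moments vs model
m=lambda im:((lambda q:(q[...,0]>18)&(q[...,0]<30)&(q[...,1]>120)&(q[...,2]>150))(cv2.cvtColor(im,cv2.COLOR_RGB2HSV))).astype(np.uint8)
M=m(D0); n,l,st,ce=cv2.connectedComponentsWithStats(M)
i=l[215,160]; print("plate comp",st[i],ce[i])
reg=(l==i).astype(np.uint8)
def model(p,S=8):
    c,s=np.cos(p[2]),np.sin(p[2]); R=np.array([[c,-s],[s,c]])
    f=lambda a,b,z:np.c_[np.array([[-a,-b],[a,-b],[a,b],[-a,b]])@R.T+p[:2],np.full(4,z)]
    im=np.zeros((384*2,512*2),np.uint8)  # window via shift
    W=np.zeros((80*S,100*S),np.uint8); off=np.array([125,175])
    g=lambda P:np.round((h.proj(P,K,V)+.5-off)*S).astype(np.int32)
    cv2.fillConvexPoly(W,cv2.convexHull(np.vstack([g(f(30,42,175)),g(f(30,42,169))])),255)
    hole=np.zeros_like(W); hb=np.zeros_like(W)
    cv2.fillConvexPoly(hole,g(f(6,14,175)),255); cv2.fillConvexPoly(hb,g(f(6,14,169)),255); W[(hole>0)&(hb>0)]=0
    return cv2.resize(W,(100,80),interpolation=cv2.INTER_AREA)/255.
obs=cv2.GaussianBlur(reg[175:255,125:225].astype(float),(0,0),.7)
from scipy.optimize import minimize
r=minimize(lambda p:((cv2.GaussianBlur(model([p[0],p[1],p[2]/100]),(0,0),.7)-obs)**2).sum(),[554,-202.5,21],method="Nelder-Mead",options=dict(initial_simplex=[[554,-202.5,21],[557,-202.5,21],[554,-199.5,21],[554,-202.5,25]]))
print("lantern slot x,y,yaw deg",r.x[:2].round(2),np.degrees(r.x[2]/100).round(2),r.fun)
E
```

```text
176  12/211  13/179  12/160  19/164  19/155  17/156  17/158  16/160  17/160  17/153  17/140  17/142  16/154  18/149  19/141  19/156  15/185  12/198  12/195  12/195  13/194  12/193  12/195  12/195  12/196  13/193  12/193
177  12/196  14/169  15/140  21/148  19/157  17/145  18/137  18/129  17/139  18/147  19/141  19/142  19/143  19/144  19/140  20/142  17/170  13/186  12/186  12/183  12/184  12/184  12/186  12/186  12/187  12/187  12/186
178  12/199  12/199  14/160  19/115  18/114  18/115  18/108  18/129  19/146  19/146  19/147  19/142  19/144  19/144  19/146  19/145  16/166  13/190  12/194  12/193  13/192  12/190  12/185  12/185  12/183  12/184  12/186
179  13/198  12/208  14/181  17/127  20/106  18/110  19/128  19/148  18/148  18/149  19/147  19/142  19/143  19/143  18/147  18/126  19/141  14/190  12/206  12/200  12/200  13/201  13/199  12/199  12/200  13/199  13/201
180  12/204  12/207  13/180  17/126  19/103  19/129  19/148  19/147  19/144  19/144  19/145  19/143  19/143  19/141  20/143  19/140  20/144  16/182  13/205  12/205  13/203  13/203  13/202  13/203  12/202  13/202  12/202

[... 4047 characters left out ...]
/145  19/203  19/248  21/255  20/250  20/240  19/214  19/189  19/183  20/160  20/147  20/127  20/125  19/202  20/228  20/225  20/226
200  20/150  19/149  20/150  19/150  18/148  19/149  19/149  19/148  19/147  19/144  19/139  19/141  19/174  19/185  19/165  20/151  20/138  21/129  18/140  15/146  14/145  12/154  13/163  17/189  19/206  19/205  19/203
201  19/148  18/148  19/146  19/151  19/148  19/151  19/147  19/143  19/141  19/127  19/108  20/113  21/127  17/146  15/159  15/166  13/184  12/192  12/193  12/194  12/196  12/200  12/193  17/191  19/198  19/199  19/196
plate comp [149 187  41  31 821] [168.94397077 202.07186358]
lantern slot x,y,yaw deg [ 551.02 -203.9 ] 12.38 41.47974053746499
```

```bash
cat > fit.py <<'E'
import numpy as np, cv2, h
from scipy.optimize import minimize
def rot(a): c,s=np.cos(a),np.sin(a); return np.array([[c,-s],[s,c]])
def win(polys,holes,K,V,off,size,S=8):
    W=np.zeros((size[1]*S,size[0]*S),np.uint8); g=lambda P:np.round((h.proj(P,K,V)+.5-off)*S).astype(np.int32)
    for P in polys: cv2.fillConvexPoly(W,cv2.convexHull(g(P)),255)
    for A,B in holes:
        a=np.zeros_like(W);b=np.zeros_like(W);cv2.fillConvexPoly(a,g(A),255);cv2.fillConvexPoly(b,g(B),255);W[(a>0)&(b>0)]=0
    return cv2.GaussianBlur(cv2.resize(W,size,interpolation=cv2.INTER_AREA)/255.,(0,0),.7)
Q=np.array([[-1,-1],[1,-1],[1,1],[-1,1]])
def quad(p,a,b,z): return np.c_[(Q*[a,b])@rot(p[2]).T+p[:2],np.full(4,z)]
def nm(f,x0,d):
    x0=np.array(x0,float); r=minimize(f,x0,method="Nelder-Mead",options=dict(initial_simplex=np.vstack([x0,x0+np.diag(d)]))); return r.x,r.fun
def plate(I,K,V,off,size,x0,side,vmin):
    q=cv2.cvtColor(I,cv2.COLOR_RGB2HSV)[off[1]:off[1]+size[1],off[0]:off[0]+size[0]]
    m=((q[...,0]>16)&(q[...,0]<30)&(q[...,1]>120)&(q[...,2]>vmin)).astype(np.uint8)
    n,l,st,ce=cv2.connectedComponentsWithStats(m); i=1+np.argmax(st[1:,4]); m=cv2.GaussianBlur((l==i).astype(float),(0,0),.7)
    zb=169 if side else 175
    f=lambda p:((win([np.vstack([quad(p,30,42,175),quad(p,30,42,zb)])],[(quad(p,6,14,175),quad(p,6,14,169))],K,V,np.array(off),size)-m)**2).sum()
    return nm(lambda x:f([x[0],x[1],x[2]/20]),x0,[3,3,.5])
def strap(I,K,V,off,size,tcp,yaw,x0,vmax=165):
    """offset s of axis (mm, along strap +y) at TCP height and tilt t (rad, foot toward +y = positive)"""
    q=cv2.cvtColor(I,cv2.COLOR_RGB2HSV)[off[1]:off[1]+size[1],off[0]:off[0]+size[0]]
    m=cv2.GaussianBlur(((q[...,0]>=16)&(q[...,0]<24)&(q[...,2]<vmax)).astype(float),(0,0),.7)
    ey=np.array([-np.sin(yaw),np.cos(yaw),0]); ex=np.array([np.cos(yaw),np.sin(yaw),0]); 
    def f(x):
        s,t=x[0],x[1]/50; u=np.cos(t)*ey+np.array([0,0,np.sin(t)]); d=np.array([0,0,-np.cos(t)])+np.sin(t)*ey
        P=[tcp+s*ey+a*5*ex+b*13*u+c*d for a in(-1,1) for b in(-1,1) for c in(-20,94.8)]
        return ((win([P],[],K,V,np.array(off),size)-m)[1:-1]**2).sum()
    return nm(f,x0,[2,2])
E
python3 - <<'E'
import numpy as np
from fit import *
A=np.load("scene.npz");B=np.load("scene_over.npz");T=np.load("top.npz")
for side in(0,1):
  for v in (120,150,185):
    for n,D,off,size in(("scene",A,[130,175],(90,70)),("top",T,[318,142],(66,50))):
        x,f=plate(D["img"],D["mtx"],D["view"],off,size,[553,-203,4.2],side,v); print(n,"side",side,v,x[:2].round(1),np.degrees(x[2]/20).round(1),round(f,1))
for r0,r1 in((181,196),(181,192),(185,196)):
    x,f=strap(B["img"],B["mtx"],B["view"],[146,r0],(40,r1-r0),np.array([554.1,-202.2,292.8]),1.7817-np.pi/2,[0,0]); print("strap s,tilt",x[0].round(2),(x[1]/50).round(4),"foot y off",(x[0]+98.8*np.sin(x[1]/50)).round(2),round(f,1))
E
```

```text
scene side 0 120 [ 553.2 -203.5] 10.6 14.1
top side 0 120 [ 554.6 -202. ] 11.5 108.2
scene side 0 150 [ 552.3 -203.8] 11.1 9.8
top side 0 150 [ 555.  -202.4] 11.7 68.4
scene side 0 185 [ 552.  -203.7] 11.2 13.2
top side 0 185 [ 553.8 -201.3] 11.0 896.5
scene side 1 120 [ 551.7 -203.8] 10.8 5.7
top side 1 120 [ 554.8 -202.4] 11.5 98.2
scene side 1 150 [ 550.9 -204.1] 11.1 18.5
top side 1 150 [ 555.  -203.2] 10.4 64.2
scene side 1 185 [ 550.2 -204.2] 13.1 37.0
top side 1 185 [ 553.8 -202.8] 12.9 923.1
strap s,tilt 0.9 -0.0027 foot y off 0.63 3.8
strap s,tilt 0.93 -0.0029 foot y off 0.64 1.9
strap s,tilt 2.72 -0.0262 foot y off 0.13 3.3
```

```bash
python3 - <<'E'
import numpy as np,h
D=np.load("scene_over.npz");K,V=D["mtx"],D["view"]
yaw=1.7817-np.pi/2; ex=np.array([np.cos(yaw),np.sin(yaw),0]); ey=np.array([-np.sin(yaw),np.cos(yaw),0])
f=np.array([554.1,-202.2,194.0])+.6*ey
P=lambda a,b,z:h.proj([f+a*ex+b*ey+[0,0,z]],K,V)[0].round(2)
print("foot front L/R",P(3.5,-11.5,0),P(3.5,11.5,0),"mid",P(3.5,0,0)); print("4mm front",P(5,-13,4),P(5,13,4)); print("hole front",P(5,0,14)); print("d/dx",P(13.5,0,0)-P(3.5,0,0),"d/dz",P(3.5,0,10)-P(3.5,0,0))
g=D["img"].astype(int).sum(2)
print(g[192:202,160:178])
E
```

```text
foot front L/R [162.93 199.46] [173.92 197.19] mid [168.44 198.32]
4mm front [161.92 199.1 ] [174.4  196.52]
hole front [167.28 195.06]
d/dx [0.59 3.84] d/dz [-0.89 -2.73]
[[362 290 305 294 298 296 296 302 298 299 293 295 283 318 434 476 468 455]
 [410 307 292 298 294 298 308 294 288 291 288 293 290 307 419 471 462 463]
 [442 326 289 297 301 281 244 227 252 280 299 293 287 281 397 468 461 457]
 [475 386 275 291 292 284 385 425 349 281 286 287 285 272 341 436 468 468]
 [492 439 333 291 304 288 309 320 296 285 275 280 283 274 401 474 467 459]
 [334 319 298 292 292 291 274 290 266 295 360 347 386 438 466 474 467 462]
 [302 317 309 304 298 327 361 395 434 464 495 509 500 491 453 413 448 477]
 [309 313 309 303 418 514 537 530 502 440 390 379 337 309 269 263 420 477]
 [309 309 296 287 296 362 382 346 318 290 277 294 295 291 303 320 385 424]
 [297 296 267 232 245 271 303 320 336 362 377 379 378 380 390 376 393 409]]
```

>>> arm_command(steps=[[0,-0.8,-1,6,0.5],[0,-1.7,-2,11,1],[0,-1.7,-2,14,1],[0,-1.7,-2,14,1],[0,-1.7,-2,14,1]])

```text
clock: 8.98
eef_pos: [552.4, -205.0, 278.6]
eef_rot: [3.141, 0.0, 1.763]
wrist_force: [1.0, -0.5, -2.6]
finger_gap: 10.0
finger_force: 35.0
```

```bash
python3 - <<'E'
import numpy as np,cv2,h
from fit import *
from cell import monitor, imaging
s=monitor.read_state(); print(round(s["clock"],2),np.round(s["eef_pos"],1),np.round(s["eef_rot"],4),np.round(s["wrist_force"],1))
p=imaging.camera("scene"); np.savez("scene_near.npz",img=p["img"],mtx=p["mtx"],view=p["view"]); K,V=p["mtx"],p["view"]; w=imaging.camera("wrist")
yaw=s["eef_rot"][2]-np.pi/2; e=np.array(s["eef_pos"])
for r in((181,196),(181,199)): x,f=strap(p["img"],K,V,[146,r[0]],(40,r[1]-r[0]),e,yaw,[0,0]); print("strap",x[0].round(2),(x[1]/50).round(4),"foot",(x[0]+98.8*np.sin(x[1]/50)).round(2),round(f,1))
ex=np.array([np.cos(yaw),np.sin(yaw),0]); ey=np.array([-np.sin(yaw),np.cos(yaw),0]); F=e+.6*ey-[0,0,98.8]
o=np.array([142,177]);S=10
a=cv2.resize(p["img"][o[1]:o[1]+40,o[0]:o[0]+53],(530,400),interpolation=cv2.INTER_CUBIC)
b=cv2.resize(p["img"][o[1]:o[1]+40,o[0]:o[0]+53],(530,400),interpolation=cv2.INTER_CUBIC)
g=lambda P:np.round(((h.proj(P,K,V)+.5-o)*S)).astype(np.int32)
c=[552,-203.6,np.radians(11.1)]
cv2.polylines(a,[g(quad(c,6,14,175)),g(quad(c,30,42,175))],True,(255,0,0))
cv2.polylines(a,[g([F+i*3.5*ex+j*11.5*ey for i,j in Q]),g([F+i*5*ex+j*13*ey+[0,0,4] for i,j in Q])],True,(0,255,255))
print("foot px",g([F]))
out=np.zeros((600,800,3),np.uint8); out[:400,:530]=a
out[400:600,:267]=cv2.resize(b,(267,200)); out[340:600,530:]=cv2.resize(w["img"],(270,260)); 
cv2.imwrite("pics/near.png",out[:,:,::-1])
E
```

```text
8.97 [ 552.4 -205.   278.6] [3.1414e+00 2.0000e-04 1.7633e+00] [ 1.  -0.5 -2.6]
strap 2.63 -0.0362 foot -0.94 4.2
strap 2.63 -0.0344 foot -0.77 18.7
foot px [[267 237]]
```

View pics/near.png

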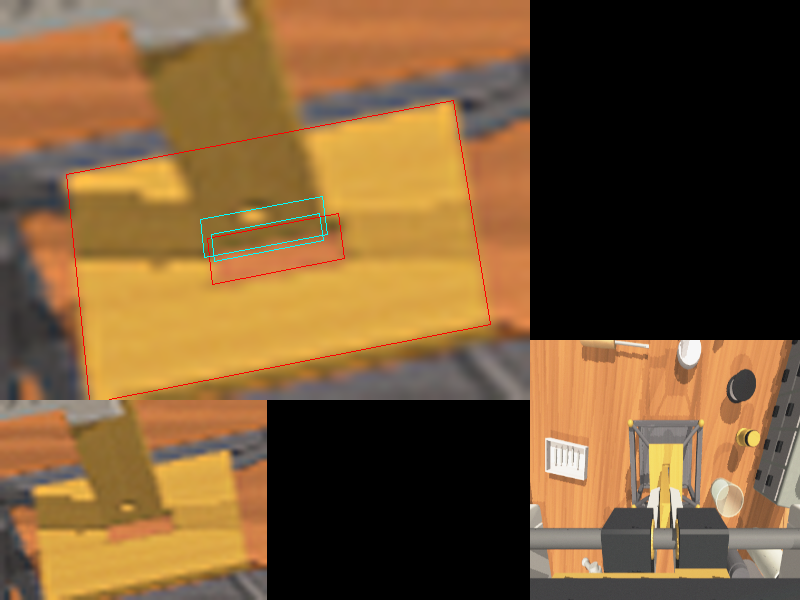

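The model overlay matches the plate and slot (red), with the slot centre at about (276,249). The strap's right edge sits about 5 px left of the drawn foot. I shift +1.8 mm along tool x and +0.5 mm along tool y, then lower gently with a lighter grip so a snag would slip rather than press.

>>> arm_command(steps=[[0,1.8,0.5,0,0],[0,1.8,0.5,2,0],[0,1.8,0.5,4,0],[0,1.8,0.5,5.5,0],[0,1.8,0.5,7,0],[0,1.8,0.5,7,0]], force=22)

```text
clock: 9.82
eef_pos: [552.5, -203.2, 271.3]
eef_rot: [-3.141, -0.0, 1.763]
wrist_force: [0.7, 0.4, -2.8]
finger_gap: 9.6
finger_force: 22.0
```

>>> arm_command(steps=[[0,0,0,1,0],[0,0,0,2,0],[0,0,0,3,0],[0,0,0,4,0],[0,0,0,4,0]])

```text
clock: 10.45
eef_pos: [552.8, -203.2, 267.5]
eef_rot: [3.141, 0.0, 1.763]
wrist_force: [3.8, -2.1, -2.8]
finger_gap: 9.5
finger_force: 22.0
```

There is slight side contact: the wrist force of about (+3.8, −2.1) N says to go a little +x, −y. I comply with it.

>>> arm_command(steps=[[0,-0.4,0.4,0,0],[0,-0.6,0.7,0,0],[0,-0.6,0.7,0,0]])

```text
clock: 10.82
eef_pos: [553.1, -203.5, 267.2]
eef_rot: [-3.141, -0.001, 1.763]
wrist_force: [0.4, -0.1, -3.0]
finger_gap: 10.0
finger_force: 22.0
```

```bash
python3 - <<'E'
import numpy as np
from cell import monitor
for i in range(3):
    s=monitor.read_state(); print(np.round(s["eef_pos"],1),np.round(s["wrist_force"],1),np.round(s["moment"],2))
E
```

```text
[ 553.1 -203.5  267.2] [ 0.4 -0.1 -3. ] [ 0.06 -0.25 -0.02]
[ 553.1 -203.5  267.2] [ 0.4 -0.1 -3. ] [ 0.06 -0.25 -0.02]
[ 553.1 -203.5  267.2] [ 0.4 -0.1 -3. ] [ 0.06 -0.25 -0.02]
```

Contact is gone, so I go on lowering.

>>> arm_command(steps=[[0,0,0,2,0],[0,0,0,5,0],[0,0,0,8,0],[0,0,0,11,0],[0,0,0,13,0],[0,0,0,13,0]])

```text
clock: 11.58
eef_pos: [553.3, -203.6, 254.3]
eef_rot: [-3.141, -0.0, 1.763]
wrist_force: [0.7, -0.8, -2.4]
finger_gap: 9.9
finger_force: 22.0
```

>>> arm_command(steps=[[0,0,0.1,3,0],[0,-0.1,0.2,6,0],[0,-0.1,0.2,9,0],[0,-0.1,0.2,11,0],[0,-0.1,0.2,12.5,0],[0,-0.1,0.2,12.5,0],[0,-0.1,0.2,12.5,0]])

```text
clock: 12.45
eef_pos: [553.6, -203.7, 242.1]
eef_rot: [3.141, 0.0, 1.763]
wrist_force: [0.2, 0.3, -3.6]
finger_gap: 9.9
finger_force: 22.0
```

```bash
python3 - <<'E'
import numpy as np,cv2,h
from fit import *
from cell import monitor, imaging
s=monitor.read_state(); print(round(s["clock"],2),np.round(s["eef_pos"],1),np.round(s["eef_rot"],4),np.round(s["wrist_force"],1),np.abs(s["qd"]).max())
p=imaging.camera("scene"); K,V=p["mtx"],p["view"]; e=np.array(s["eef_pos"]); 
x,f=plate(np.load("scene.npz")["img"],K,V,[130,175],(90,70),[553,-203,4.2],1,120); c=[552,-203.6,np.radians(11.1)]
o=np.array([132,170]);S=10
a=cv2.resize(p["img"][o[1]:o[1]+60,o[0]:o[0]+75],(750,600),interpolation=cv2.INTER_CUBIC)
g=lambda P:np.round(((h.proj(P,K,V)+.5-o)*S)).astype(np.int32)
cv2.polylines(a,[g(quad(c,6,14,175)),g(quad(c,30,42,175))],True,(255,0,0))
top=e+[0,0,130-98.8]; yaw=s["eef_rot"][2]-np.pi/2; ex=np.array([np.cos(yaw),np.sin(yaw),0]); ey=np.array([-np.sin(yaw),np.cos(yaw),0])
cv2.polylines(a,[g([top+i*5*ex+j*13*ey for i,j in Q])],True,(0,255,255)); print("top px",g([top]))
cv2.imwrite("pics/end.png",a[:,:,::-1])
E
```

```text
12.45 [ 553.6 -203.7  242.1] [3.1414e+00 1.0000e-04 1.7632e+00] [ 0.2  0.3 -3.6] 0.0013361057959076364
top px [[282  42]]
```

View pics/end.png

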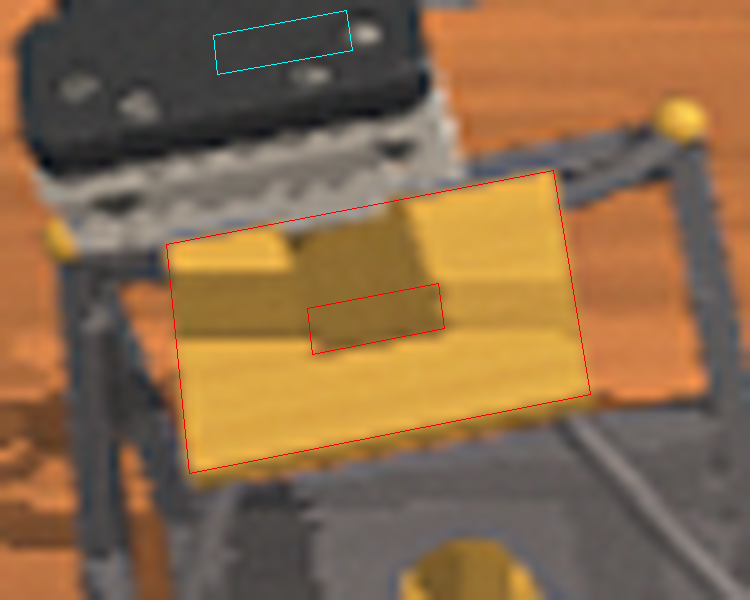

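The strap enters the slot at (375,320), and the plate still lies on its original outline. The wrist force is only the strap's weight, and the pin hole is about 17.7 mm below the plate's top. I hand the job in.

```bash
python3 -c "
from cell import job; print(job.sign_off())"
```

```text
the job is handed in; nothing more can be done
None
```

The job is handed in: the middle strap is held upright in the crown slot with its pin hole about 12 mm below the plate's underside, and the lantern and the other straps look undisturbed in the pictures; no verdict came back.

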